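# Clamp the chassis in the assembly fixture

### The job

The copper-coloured sheet-metal chassis already lies in its assembly fixture. Push the clamp strap round with a finger until it rests against its stop over the chassis, and only then push the cam lever on the strap all the way down, so that the chassis is clamped. Pick nothing up, leave the chassis where it lies and do not disturb the other things on the bench.

Things in the scene. Friction and masses are not known exactly. Their poses are not given: they have to be found in the camera images.
- fixture: Aluminium plate 265 x 205 x 16 mm fixed to the bench, with a steel post that carries the strap. Origin on the bench under the post's axis; z up; x = where the strap points when fully over. Plate from x = -50 to 215, y = -112 to 93 mm. Stop pin (12 mm thick, top 66 mm above the bench) at x = 36, y = -21 mm; six locating pins, 10 mm above the plate, round the chassis' base.
- strap (a joint): Swing of the dark steel strap about the post, rad: 0 = fully over, against its stop; positive = counter-clockwise from above, toward the fixture's +y (to 1.7). Starts at 0.95 to 1.5. Pushed by 1 to 2 N near its end; stays where left. A level bar 28 mm wide, underside 56 mm and top 68 mm above the bench, reaching 190 mm from the post's axis.
- strap_pivot (a point): Point on the post's axis at half the strap's thickness, 62 mm above the bench.
- strap_end (a point): Point on the strap's middle line, 170 mm from the post's axis, 62 mm above the bench (half thickness); the bar goes on 20 mm beyond it, its sides lie 14 mm either side. The free place to push the strap.
- lever (a joint): Cam lever on the strap, rad: 0 = raised (0.70 rad above level, leaning back from its pivot toward the post), 0.65 = fully down, nearly flat along the strap, a hard stop. Starts at 0 to 0.06. Stiff by friction (0.4 N m: about 7 N straight down 60 mm from its pivot), stays where left. Going down, its cam drives the rubber foot 9 mm down.
- lever_pivot (a point): The lever's horizontal pivot pin on the strap, 115 mm from the post's axis and 80 mm above the bench, moving with the strap.
- lever_end (a point): Point on the upper face of the lever's black grip, 80 mm along it from the pivot. The grip is 22 mm wide, 13 mm thick, from 36 to 88 mm from the pivot. Lever raised: this point is 54 mm from the pivot horizontally, toward the post, and 60 mm above it; lever down: 79 mm from it and 14 mm above it.
- foot: Rubber clamp foot under the strap, a cylinder 22 mm in diameter, 15 mm high, below the lever's pivot. Origin at the centre of its underside, 24 to 25 mm above the bench with the lever raised (5 to 6 mm above the chassis' base). Sprung: lever fully down, it presses the chassis with about 9 N.
- chassis: Loose copper-coloured sheet-metal chassis, 0.4 kg: base 140 x 160 x 3 mm lying on the fixture, an upright wall with a round window along its -y edge. Origin at the centre of the base's underside, 16 mm above the bench, at about x = 120, y = -10 mm of the fixture; base's top 19 mm, wall's top 89 mm above the bench. The locating pins let it slide some 3 mm at most.
- screwdriver: Loose screwdriver lying on the bench beside the fixture (its -y side); leave alone.
- jar: Loose white jar with a black cap, 48 mm in diameter, 75 mm high, standing beside the fixture (its -y side); origin at the centre of its underside; leave alone.
- grommet: Loose black rubber ring, 48 mm outside, 12 mm high, lying on the bench beside the fixture (its +y side), where the strap's end may pass above it; origin at the centre of its underside; leave alone.
There are look-alikes about, which are no part of the job. Of the things like the chassis, leave any that is purple or white; of the rest the smaller one is meant.

How it is judged (in metres and radians):
On the way, in this order (a step that is already met when the one before it is completed fails the run):
1. the strap is over the chassis, within 0.08 rad of its stop, with the lever still raised (value of joint strap below 0.08 rad and value of joint lever below 0.3 rad), for 0.2 s.
2. the lever is fully down (0.60 rad or more) and the foot presses on the chassis (value of joint lever above 0.6 rad and contact force between foot and chassis above 3 N), for 0.2 s.
At the end, for the whole second after the job is handed in: The strap is within 0.08 rad of its stop over the chassis, the lever is at 0.60 rad or more, the foot presses on the chassis with more than 3 N, the chassis lies flat within 10 mm of where it was, at rest, and the screwdriver, jar and ring are within 20 mm of where they were (all of step 2 and value of joint strap below 0.08 rad and distance of chassis from where it was at the start of the episode below 0.01 m and angle between chassis's own z axis and vertical below 0.05 rad and linear speed of chassis below 0.02 m/s and distance of each of screwdriver, jar, grommet from where it was at the start of the episode below 0.02 m); the robot touches nothing.
It fails at once if the lever is pushed down (0.35 rad) while the strap is not yet over (0.15 rad) (value of joint lever above 0.35 rad and value of joint strap above 0.15 rad).
It fails at once if the chassis is shifted, lifted or tipped (distance of chassis from where it was at the start of the episode above 0.012 m or angle between chassis's own z axis and vertical above 0.1 rad).
It fails at once if a bystander is moved more than 20 mm or lifted (distance of any of screwdriver, jar, grommet from where it was at the start of the episode above 0.02 m or angle between jar's own z axis and vertical above 0.4 rad).
It also fails if it takes over 48 s, if anything falls off the work surface, if the arm or the gripper's body presses on something with over 40 N, if the wrist force passes 120 N, or if a joint passes its speed limit or range.

### The arm

A 7-joint arm with a two-finger parallel gripper is mounted at the origin on the work surface. World frame = base frame: x ahead of the robot, y to its left, z up, the work surface at z = 0. Lengths are in mm, angles in rad, forces in N, time in s.
With the tool pointing down it reaches from about 400 to 750 mm from the base axis. Payload 19.5 kg.
Tool frame: the origin (TCP) lies at the very end of the fingers, on their centre line; the grasp point (between the pads) lies 19 mm behind it (hold_point_z is the distance from the TCP to the grasp point, in mm); z points along the fingers, y is the line along which they close (so a half turn about z gives the same grasp; the last joint's range is limited). The gripper opens to 85 mm and grips with 20 to 120 N. Pads are 22 mm wide; open, the fingers measure 114 mm over their backs; the gripper's body (76 mm by 85 mm) begins 54 mm behind the grasp point. The pads swing forward as they close: fully open they stand 13 mm farther back than shut.
Start: joints at [1.307, 0.707, -0.028, 1.485, 0.022, 0.951, -0.075], TCP at [126.487, -560.889, 231.268] pointing down, gripper open.
Joint ranges: [-2.71, 2.71], [-0.32, 2.16], [-1.57, 1.52], [0, 2.45], [-1.46, 4.6], [0, 2.02], [-2.83, 2.83]. Speed limits (rad/s): [1.89, 1.89, 2.57, 2.57, 3.01, 3.01, 3.01].

### API

Orientations are given as [roll, pitch, yaw] about the fixed x, y, z axes, in that order (R = Rz(yaw) Ry(pitch) Rx(roll)).
In Python, from plant import get_obs, capture, get_calibration, hand_in, hold_point_z gives the robot as it stands. The module is installed in compiled form; this text tells all that it offers.
- The arm moves only by the shell command python3 -m inch 'ROWS' [FORCE]. ROWS is JSON, a list of rows, each an object of numbers: "ax", "ay", "az": the turn, a rotation vector about the tool's x, y, z in units of 1.5 rad (1.0 is 1.5 rad); "tx", "ty", "tz": the shift along the tool's x, y, z in units of 0.15 m (1.0 is 0.15 m); "fingers": the opening, from -1 (shut) to 1 (fully open), so that 0 is half open. A call has 1 to 10 rows; each row shifts and turns the commanded pose from where the row before left it, along the tool's axes as they then stand; what a row does not reach is not made up. A row lasts 1/10 s, in which the tool goes at most 50 mm and 8.59 degrees, less where a joint would pass 70% of its speed; a pose out of reach is approached as far as the arm can. A call with a number of a shift or a turn outside -1 to 1 is refused whole. A call with a gripper value outside its range is refused whole. The fingers move at their own pace and stop on an object; FORCE is the grip in N (left out, the last holds). Time passes only in rows, so rows that do not move let the fingers close. It gives the time, the measured TCP pose, the force, the opening and the grip force at its end, in the units of the state.
- get_obs(): the state, without advancing time (a new reading comes with each control period).
- capture(name): name is "scene" or "top"; returns the picture (400x640x3 uint8, blue, green, red); there is no depth.
- get_calibration(name): a dict with "fov_y" (degrees; the focal length in pixels is half the picture's height over the tangent of half this angle, whatever the lens; pixels are square), "cx", "cy" (the principal point, pixels), "xyz" and "attitude" of the camera in the world. Camera axes: x right, y down, z forward; pixel columns grow to the right and rows downward; lengths in mm; the calibration is good to about 2 mm. A picture is of the moment at which its call begins. get_calibration takes no time and is no camera call.
- hand_in(): hands the job in; it is judged then, once.
The state is a dict: "clock": time; "joints": joint angles; "joint_velocities": joint speeds; "joint_efforts": joint torques, N m; "tool_pos": TCP position; "ee_rot": TCP orientation; "force": force on the tool from outside, world axes, zero at the start; "moment": the same for the moment, N m; "grip_width": finger opening in mm; "gripper_force": force on a finger pad.
Only numpy, scipy, OpenCV 4.12 (cv2) and the standard library are available. Lean on these libraries where they do the work, as an engineer would, in place of code of your own. Each camera call takes 0.05 s, during which the arm holds its last target. There are 200 camera calls.

## Working session

There is one attempt and no reset: what is moved stays moved. The work goes in short steps, Python scripts to look and compute and a shell command to move; the robot and the scene stay as the last step left them, time stands still between calls to the robot, and variables do not carry over. Pictures are saved under pics/ and viewed, at most 10 in all, crops included, and the job is handed in when it is done.

```bash
mkdir -p pics
python3 - <<'E'
from plant import *
import cv2
for n in("scene","top"):
    cv2.imwrite(f"pics/{n}0.png",capture(n)); print(n,get_calibration(n))
o=get_obs(); print(o); print(hold_point_z)
E
```

```text
scene {'fov_y': 57.879259256807, 'cx': 322.12944275894, 'cy': 202.86826067719213, 'xyz': array([910.10577394, 606.89151594, 787.31865846]), 'attitude': array([-2.33215562,  0.00762501,  2.53285883])}
top {'fov_y': 49.84314824649344, 'cx': 321.1834652082546, 'cy': 196.06078359414553, 'xyz': array([ 398.86990799,  -12.51208856, 1444.11937377]), 'attitude': array([-3.05142391,  0.02107841, -1.59751455])}
{'clock': 0.1, 'joints': array([ 1.30728967,  0.7069884 , -0.02764691,  1.4849248 ,  0.02201838,
        0.9509188 , -0.07551786]), 'joint_velocities': array([-0.00173636, -0.0010631 ,  0.00012864, -0.00220231,  0.00183203,
        0.00022083, -0.00083193]), 'joint_efforts': array([ 1.22022851e-03, -8.84283972e+01,  1.23653714e+00, -2.36454338e+01,
        1.70334487e-02,  5.02306371e-03,  3.90437344e-05]), 'tool_pos': array([ 126.45613998, -560.68967218,  230.9104829 ]), 'ee_rot': array([-3.14065648e+00,  2.34404318e-05,  2.21821019e-01]), 'force': array([0.34223005, 0.49768442, 0.34303483]), 'moment': array([ 0.05567721, -0.05258113,  0.0022797 ]), 'gripper_force': 0.0, 'grip_width': 85.29762283403223}
18.700000000000003
```

View pics/top0.png

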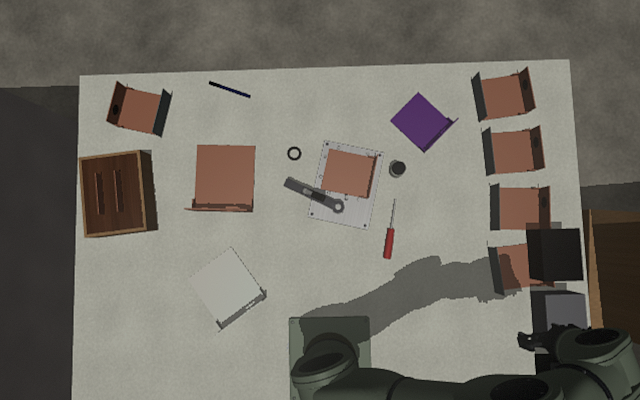

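View pics/scene0.png

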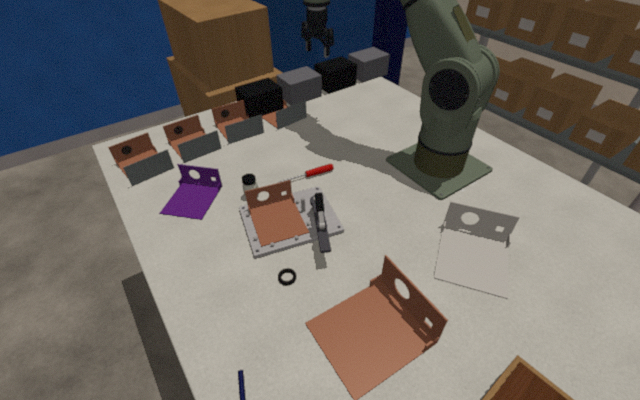

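The top view shows the fixture with the small copper chassis (350,173), the post at about (338,206) and the strap end at about (288,182). The chassis-like things are:
- purple (422,122) and white (228,288): excluded by colour
- large copper (225,178): too big
- shelf units with dark ends, at the right edge and at (140,108)
- small copper in the fixture (350,173): this fits, because it is the smaller one and lies in the fixture

I'll confirm it in an enlarged crop.

```bash
cat > h.py <<'E'
import numpy as np, cv2
from scipy.spatial.transform import Rotation as R
from plant import *
def ray(n,u,v):
    c=get_calibration(n); f=200/np.tan(np.radians(c["fov_y"])/2)
    return c["xyz"],R.from_euler("xyz",c["attitude"]).apply([(u-c["cx"])/f,(v-c["cy"])/f,1])
def pt(n,u,v,z):
    p,d=ray(n,u,v); return p+d*(z-p[2])/d[2]
def px(n,P):
    c=get_calibration(n); f=200/np.tan(np.radians(c["fov_y"])/2)
    q=R.from_euler("xyz",c["attitude"]).inv().apply(np.array(P,float)-c["xyz"]); return q[:2]/q[2]*f+[c["cx"],c["cy"]]
E
python3 - <<'E'
from h import *
a=cv2.imread("pics/top0.png")[130:240,270:420]; b=cv2.imread("pics/scene0.png")[160:300,230:350]
a=cv2.resize(a,None,fx=3.6,fy=3.6,interpolation=cv2.INTER_CUBIC); b=cv2.resize(b,None,fx=2,fy=2,interpolation=cv2.INTER_CUBIC)
m=np.zeros((396,800,3),np.uint8); m[:,:540]=a; m[:280,540:780]=b; cv2.imwrite("pics/crop.png",m)
E
```

```text
(no output)
```

View pics/crop.png

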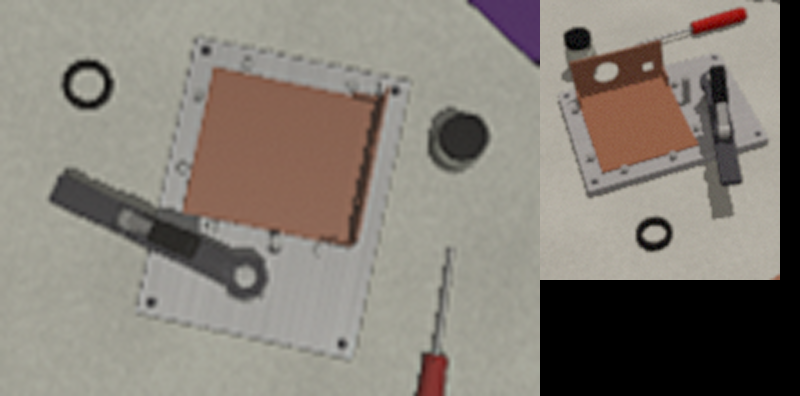

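The crop confirms it: the small copper chassis lies between the pins, and the strap is swung clear to the left of it. In crop pixels, the plate corners are about (195,38), (410,78), (355,355) and (137,312). The post ring is at (245,275), the strap tip at (58,186), the ring at (87,84) and the jar cap at (463,137).

```bash
cat >> h.py <<'E'
def cr(x,y,z): return pt("top",270+x/3.6,130+y/3.6,z)
E
python3 - <<'E'
from h import *
W=np.array([cr(*c,16)[:2] for c in [(195,38),(410,78),(355,355),(137,312)]])
F=np.array([[215,93],[215,-112],[-50,-112],[-50,93]],float)
r,rs=R.align_vectors(np.c_[W-W.mean(0),np.zeros(4)],np.c_[F-F.mean(0),np.zeros(4)])
yaw=r.as_euler("xyz")[2]; c,s=np.cos(yaw),np.sin(yaw); M=np.array([[c,-s],[s,c]])
o=W.mean(0)-M@F.mean(0)
print("yaw",yaw,"origin",o,"resid",W-(F@M.T+o))
p=cr(245,275,68)[:2]; e=cr(58,186,68)[:2]; print("post",p,"tip",e,np.linalg.norm(e-p),"strap",np.arctan2(*(e-p)[::-1])-yaw)
g=cr(87,84,6)[:2]; j=cr(463,137,75)[:2]; print("ring",g,M.T@(g-o),"jar",j,M.T@(j-o))
for q in (1.22,.9,.6,.3,0): print(q,o+M@[170*np.cos(q),170*np.sin(q)])
E
```

```text
yaw -0.22791492034709052 origin [488.34035064 -42.3600626 ] resid [[-2.50372135 -0.59556152]
 [-0.30603679 -0.03052134]
 [ 2.09329725  0.6146258 ]
 [ 0.71646089  0.01145705]]
post [489.31733828 -39.94990279] tip [573.8969311 125.0435175] 185.40910512458547 strap 1.3250154894753527
ring [677.71088478 102.01437271] [151.852392   183.42853599] jar [ 606.2971428  -237.17770007] [ 158.92481877 -163.12761467]
1.22 [581.32108366  99.95853522]
0.9 [621.36962745  63.48516172]
0.6 [646.70747546  19.44490301]
0.3 [657.89885987 -30.1162092 ]
0 [653.94408764 -80.77102837]
```

```bash
python3 -m inch '[{"tz":-0.25,"az":0.1,"fingers":-1},{"tz":-0.25,"az":0.1,"fingers":-1},{"az":0.1,"fingers":-1},{"fingers":-1}]' 20
python3 -m inch '[{"tx":0.2,"ty":-0.25,"fingers":-1},{"tx":0.2,"ty":-0.25,"fingers":-1},{"tx":0.2,"ty":-0.25,"fingers":-1},{"tx":0.2,"ty":-0.25,"fingers":-1},{"tx":0.2,"ty":-0.25,"fingers":-1},{"tx":0.2,"ty":-0.25,"fingers":-1},{"tx":0.2,"ty":-0.25,"fingers":-1},{"tx":0.2,"ty":-0.25,"fingers":-1},{"fingers":-1}]'
```

```text
schema error: expected keys ax, ay, az, tx, ty, tz, fingers
schema error: expected keys ax, ay, az, tx, ty, tz, fingers
```

```bash
python3 -m inch '[{"ax":0,"ay":0,"az":0.1,"tx":0,"ty":0,"tz":-0.25,"fingers":-1},{"ax":0,"ay":0,"az":0.1,"tx":0,"ty":0,"tz":-0.25,"fingers":-1},{"ax":0,"ay":0,"az":0.1,"tx":0,"ty":0,"tz":0,"fingers":-1},{"ax":0,"ay":0,"az":0,"tx":0,"ty":0,"tz":0,"fingers":-1}]' 20
python3 -m inch '[{"ax":0,"ay":0,"az":0,"tx":0.2,"ty":-0.25,"tz":0,"fingers":-1},{"ax":0,"ay":0,"az":0,"tx":0.2,"ty":-0.25,"tz":0,"fingers":-1},{"ax":0,"ay":0,"az":0,"tx":0.2,"ty":-0.25,"tz":0,"fingers":-1},{"ax":0,"ay":0,"az":0,"tx":0.2,"ty":-0.25,"tz":0,"fingers":-1},{"ax":0,"ay":0,"az":0,"tx":0.2,"ty":-0.25,"tz":0,"fingers":-1},{"ax":0,"ay":0,"az":0,"tx":0.2,"ty":-0.25,"tz":0,"fingers":-1},{"ax":0,"ay":0,"az":0,"tx":0.2,"ty":-0.25,"tz":0,"fingers":-1},{"ax":0,"ay":0,"az":0,"tx":0.2,"ty":-0.25,"tz":0,"fingers":-1},{"ax":0,"ay":0,"az":0,"tx":0,"ty":0,"tz":0,"fingers":-1}]'
```

```text
clock: 0.5
tool_pos: [126.7, -560.9, 306.5]
ee_rot: [3.141, 0.0, -0.231]
force: [-0.0, 0.1, -1.0]
grip_width: 28.1
gripper_force: 0.0
clock: 1.4
tool_pos: [432.5, -317.9, 304.9]
ee_rot: [-3.138, 0.001, -0.215]
force: [-0.6, -0.9, -1.4]
grip_width: -0.2
gripper_force: 0.0
```

```bash
python3 -m inch '[{"ax":0,"ay":0,"az":0,"tx":0,"ty":-0.31,"tz":0,"fingers":-1},{"ax":0,"ay":0,"az":0,"tx":0,"ty":-0.31,"tz":0,"fingers":-1},{"ax":0,"ay":0,"az":0,"tx":0,"ty":-0.31,"tz":0,"fingers":-1},{"ax":0,"ay":0,"az":0,"tx":0,"ty":-0.31,"tz":0,"fingers":-1},{"ax":0,"ay":0,"az":0,"tx":0,"ty":-0.31,"tz":0,"fingers":-1},{"ax":0,"ay":0,"az":0,"tx":0,"ty":-0.31,"tz":0,"fingers":-1},{"ax":0,"ay":0,"az":0,"tx":0,"ty":-0.31,"tz":0,"fingers":-1},{"ax":0,"ay":0,"az":0,"tx":0,"ty":-0.31,"tz":0,"fingers":-1},{"ax":0,"ay":0,"az":0,"tx":0,"ty":-0.31,"tz":0,"fingers":-1},{"ax":0,"ay":0,"az":0,"tx":0,"ty":-0.31,"tz":0,"fingers":-1}]'
python3 -m inch '[{"ax":0,"ay":0,"az":0,"tx":0,"ty":0,"tz":0,"fingers":-1},{"ax":0,"ay":0,"az":0,"tx":0,"ty":0,"tz":0,"fingers":-1}]'
```

```text
clock: 2.4
tool_pos: [533.1, 131.8, 305.5]
ee_rot: [3.141, 0.001, -0.223]
force: [0.7, -0.5, 0.1]
grip_width: -0.1
gripper_force: 0.0
clock: 2.6
tool_pos: [533.0, 130.5, 305.2]
ee_rot: [3.14, 0.002, -0.223]
force: [0.9, -0.1, 0.6]
grip_width: 0.0
gripper_force: 0.0
```

```bash
python3 -m inch '[{"ax":0,"ay":0,"az":0,"tx":-0.08,"ty":0,"tz":0.2,"fingers":-1},{"ax":0,"ay":0,"az":0,"tx":0,"ty":0,"tz":0.3,"fingers":-1},{"ax":0,"ay":0,"az":0,"tx":0,"ty":0,"tz":0.3,"fingers":-1},{"ax":0,"ay":0,"az":0,"tx":0,"ty":0,"tz":0.3,"fingers":-1},{"ax":0,"ay":0,"az":0,"tx":0,"ty":0,"tz":0.2,"fingers":-1},{"ax":0,"ay":0,"az":0,"tx":0,"ty":0,"tz":0.1,"fingers":-1},{"ax":0,"ay":0,"az":0,"tx":0,"ty":0,"tz":0,"fingers":-1}]'
python3 - <<'E'
from h import *
a=capture("top")[110:240,250:420]; b=capture("scene")[140:300,210:370]
a=cv2.resize(a,None,fx=2.6,fy=2.6); b=cv2.resize(b,None,fx=2.2,fy=2.2)
m=np.zeros((360,800,3),np.uint8); m[:a.shape[0],:a.shape[1]]=a; m[:352,445:797]=b; cv2.imwrite("pics/c2.png",m)
E
```

```text
clock: 3.3
tool_pos: [520.6, 131.3, 94.5]
ee_rot: [3.14, 0.003, -0.227]
force: [-0.2, -0.1, 0.4]
grip_width: -0.2
gripper_force: 0.0
```

View pics/c2.png

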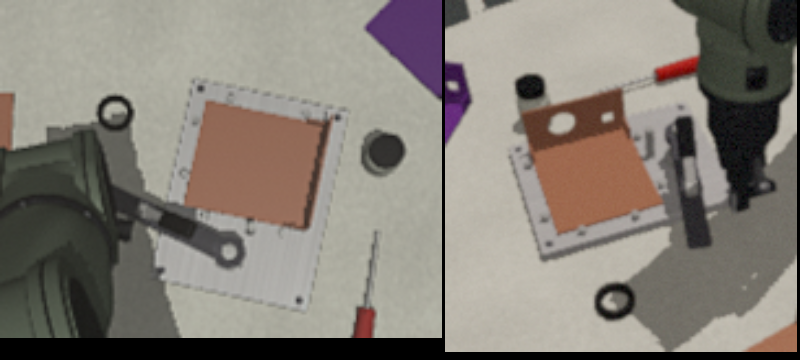

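The left half is the top view and the right half the scene view. In the scene view the fingertip (740,205) stands on the outer side of the strap, whose end is at (698,245), so it is clear to go down.

```bash
python3 -m inch '[{"ax":0,"ay":0,"az":0,"tx":0,"ty":0,"tz":0.2,"fingers":-1},{"ax":0,"ay":0,"az":0,"tx":0,"ty":0,"tz":0.1,"fingers":-1},{"ax":0,"ay":0,"az":0,"tx":0,"ty":0,"tz":0,"fingers":-1},{"ax":0,"ay":0,"az":0,"tx":0.08,"ty":0.01,"tz":0,"fingers":-1},{"ax":0,"ay":0,"az":0,"tx":0.08,"ty":0.01,"tz":0,"fingers":-1}]'
python3 -m inch '[{"ax":0,"ay":0,"az":0,"tx":0.11,"ty":0.02,"tz":0,"fingers":-1},{"ax":0,"ay":0,"az":0,"tx":0.11,"ty":0.02,"tz":0,"fingers":-1},{"ax":0,"ay":0,"az":0,"tx":0.11,"ty":0.04,"tz":0,"fingers":-1},{"ax":0,"ay":0,"az":0,"tx":0.11,"ty":0.04,"tz":0,"fingers":-1},{"ax":0,"ay":0,"az":0,"tx":0,"ty":0,"tz":0,"fingers":-1}]'
```

```text
clock: 3.9
tool_pos: [545.2, 124.2, 53.2]
ee_rot: [-3.141, -0.001, -0.227]
force: [-0.4, -0.5, -0.5]
grip_width: -0.1
gripper_force: 0.5
clock: 4.4
tool_pos: [606.3, 90.2, 53.1]
ee_rot: [-3.141, -0.003, -0.23]
force: [-0.6, -0.7, -0.3]
grip_width: -0.1
gripper_force: 0.0
```

```bash
python3 -m inch '[{"ax":0,"ay":0,"az":0,"tx":0.08,"ty":0.07,"tz":0.03,"fingers":-1},{"ax":0,"ay":0,"az":0,"tx":0.09,"ty":0.07,"tz":0.02,"fingers":-1},{"ax":0,"ay":0,"az":0,"tx":0.08,"ty":0.09,"tz":0,"fingers":-1},{"ax":0,"ay":0,"az":0,"tx":0.08,"ty":0.09,"tz":0,"fingers":-1},{"ax":0,"ay":0,"az":0,"tx":0.06,"ty":0.1,"tz":0,"fingers":-1},{"ax":0,"ay":0,"az":0,"tx":0.06,"ty":0.1,"tz":0,"fingers":-1},{"ax":0,"ay":0,"az":0,"tx":0.02,"ty":0.07,"tz":0,"fingers":-1},{"ax":0,"ay":0,"az":0,"tx":0.02,"ty":0.07,"tz":0,"fingers":-1},{"ax":0,"ay":0,"az":0,"tx":0,"ty":0,"tz":0,"fingers":-1}]'
python3 - <<'E'
from h import *
a=capture("top")[110:240,250:420]; b=capture("scene")[140:300,210:370]
a=cv2.resize(a,None,fx=2.6,fy=2.6); b=cv2.resize(b,None,fx=2.2,fy=2.2)
m=np.zeros((360,800,3),np.uint8); m[:a.shape[0],:a.shape[1]]=a; m[:352,445:797]=b; cv2.imwrite("pics/c3.png",m)
E
```

```text
clock: 5.3
tool_pos: [653.6, -23.0, 43.9]
ee_rot: [3.141, -0.0, -0.23]
force: [0.9, -0.6, 1.3]
grip_width: -0.3
gripper_force: 0.0
```

View pics/c3.png

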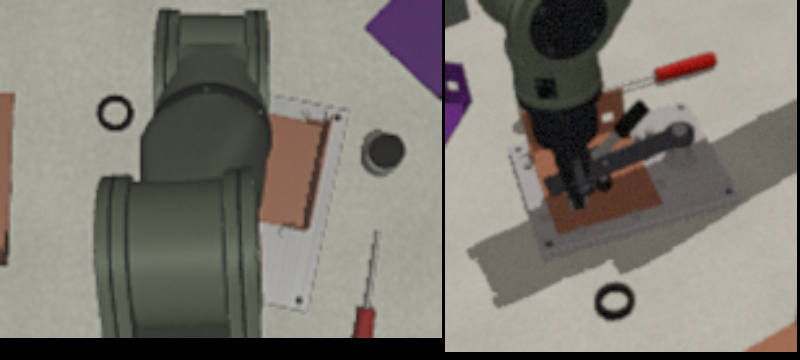

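The strap is almost over the chassis: in the scene half, the fingertip (577,205) is against the strap's near side at its end, and the lever is still raised. I'll finish slowly, watching the force.

```bash
python3 -m inch '[{"ax":0,"ay":0,"az":0,"tx":0.03,"ty":0.05,"tz":0,"fingers":-1},{"ax":0,"ay":0,"az":0,"tx":0.03,"ty":0.05,"tz":0,"fingers":-1},{"ax":0,"ay":0,"az":0,"tx":0,"ty":0.03,"tz":0,"fingers":-1},{"ax":0,"ay":0,"az":0,"tx":0,"ty":0,"tz":0,"fingers":-1}]'
python3 -m inch '[{"ax":0,"ay":0,"az":0,"tx":0,"ty":0.02,"tz":0,"fingers":-1},{"ax":0,"ay":0,"az":0,"tx":0,"ty":0,"tz":0,"fingers":-1}]'
python3 -m inch '[{"ax":0,"ay":0,"az":0,"tx":0,"ty":0.01,"tz":0,"fingers":-1},{"ax":0,"ay":0,"az":0,"tx":0,"ty":0,"tz":0,"fingers":-1}]'
```

```text
clock: 5.8
tool_pos: [658.1, -43.3, 43.8]
ee_rot: [3.141, -0.0, -0.229]
force: [-0.2, -1.3, 0.7]
grip_width: 0.0
gripper_force: 0.0
clock: 6.0
tool_pos: [657.3, -45.4, 43.8]
ee_rot: [3.142, 0.0, -0.228]
force: [-0.2, 0.1, 0.4]
grip_width: -0.4
gripper_force: 0.0
clock: 6.2
tool_pos: [657.1, -46.6, 43.9]
ee_rot: [-3.142, -0.0, -0.228]
force: [-0.4, 0.6, -0.7]
grip_width: 0.1
gripper_force: 0.2
```

```bash
for i in 1; do python3 -m inch '[{"ax":0,"ay":0,"az":0,"tx":0,"ty":0.02,"tz":0,"fingers":-1},{"ax":0,"ay":0,"az":0,"tx":0,"ty":0,"tz":0,"fingers":-1}]'; done
python3 -m inch '[{"ax":0,"ay":0,"az":0,"tx":0,"ty":0.01,"tz":0,"fingers":-1},{"ax":0,"ay":0,"az":0,"tx":0,"ty":0,"tz":0,"fingers":-1}]'
python3 -m inch '[{"ax":0,"ay":0,"az":0,"tx":0,"ty":0.01,"tz":0,"fingers":-1},{"ax":0,"ay":0,"az":0,"tx":0,"ty":0,"tz":0,"fingers":-1}]'
```

```text
clock: 6.4
tool_pos: [656.3, -50.0, 43.8]
ee_rot: [3.141, -0.0, -0.229]
force: [-0.0, -0.7, 0.5]
grip_width: -0.3
gripper_force: 0.0
clock: 6.6
tool_pos: [656.0, -51.2, 43.8]
ee_rot: [3.142, 0.0, -0.228]
force: [0.2, -0.4, 0.2]
grip_width: 0.5
gripper_force: 0.0
clock: 6.8
tool_pos: [655.7, -52.5, 43.8]
ee_rot: [-3.141, 0.0, -0.228]
force: [1.2, 1.2, 0.5]
grip_width: 0.0
gripper_force: 0.2
```

```bash
python3 -m inch '[{"ax":0,"ay":0,"az":0,"tx":0,"ty":0.015,"tz":0,"fingers":-1},{"ax":0,"ay":0,"az":0,"tx":0,"ty":0,"tz":0,"fingers":-1}]'
python3 -m inch '[{"ax":0,"ay":0,"az":0,"tx":0,"ty":0.015,"tz":0,"fingers":-1},{"ax":0,"ay":0,"az":0,"tx":0,"ty":0,"tz":0,"fingers":-1}]'
python3 - <<'E'
from h import *
b=capture("scene")[150:250,220:350]
b=cv2.resize(b,None,fx=5,fy=5,interpolation=cv2.INTER_CUBIC); cv2.imwrite("pics/c4.png",b)
E
```

```text
clock: 7.0
tool_pos: [655.7, -52.7, 43.9]
ee_rot: [-3.139, -0.0, -0.227]
force: [4.0, 9.8, -1.2]
grip_width: -0.3
gripper_force: 5.3
clock: 7.2
tool_pos: [655.6, -52.9, 43.9]
ee_rot: [-3.136, -0.001, -0.226]
force: [5.9, 20.0, -1.6]
grip_width: 0.2
gripper_force: 10.1
```

View pics/c4.png

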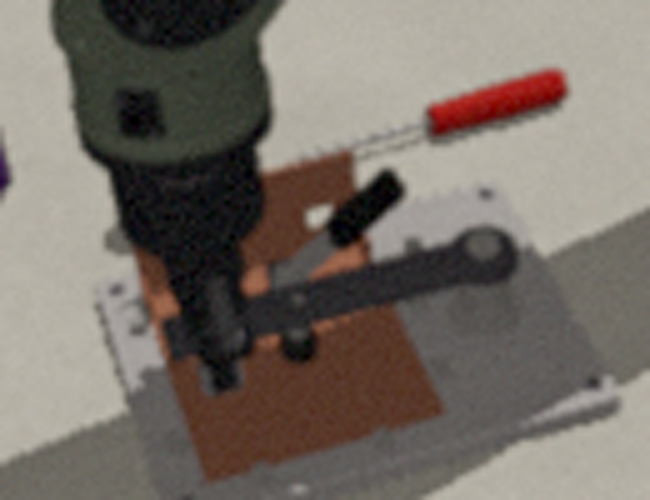

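The strap rests on its stop (20 N reaction), and the lever is still raised, with its black grip at (365,210). Now I'll back off, go up and move over the grip.

```bash
python3 -m inch '[{"ax":0,"ay":0,"az":0,"tx":0,"ty":-0.1,"tz":0,"fingers":-1},{"ax":0,"ay":0,"az":0,"tx":0,"ty":0,"tz":0,"fingers":-1},{"ax":0,"ay":0,"az":0,"tx":0,"ty":0,"tz":-0.3,"fingers":-1},{"ax":0,"ay":0,"az":0,"tx":0,"ty":0,"tz":-0.3,"fingers":-1},{"ax":0,"ay":0,"az":0,"tx":0,"ty":0,"tz":-0.28,"fingers":-1},{"ax":0,"ay":0,"az":0,"tx":-0.22,"ty":0.09,"tz":0,"fingers":-1},{"ax":0,"ay":0,"az":0,"tx":-0.2,"ty":0.09,"tz":0,"fingers":-1},{"ax":0,"ay":0,"az":0,"tx":-0.2,"ty":0.09,"tz":0,"fingers":-1},{"ax":0,"ay":0,"az":0,"tx":0,"ty":0,"tz":0,"fingers":-1},{"ax":0,"ay":0,"az":0,"tx":0,"ty":0,"tz":0,"fingers":-1}]'
python3 - <<'E'
from h import *
p=get_obs()["tool_pos"]; r=R.from_euler("z",-.228); print("fix",r.inv().apply(p-[489,-41,0]))
b=capture("scene")[120:240,220:370]
b=cv2.resize(b,None,fx=5,fy=5,interpolation=cv2.INTER_CUBIC); cv2.imwrite("pics/c5.png",b)
E
```

```text
clock: 8.25
tool_pos: [558.4, -61.2, 176.2]
ee_rot: [3.141, -0.001, -0.229]
force: [0.8, 0.5, 0.2]
grip_width: 0.2
gripper_force: 0.0
fix [ 72.13990958  -3.97109869 176.21504619]
```

View pics/c5.png

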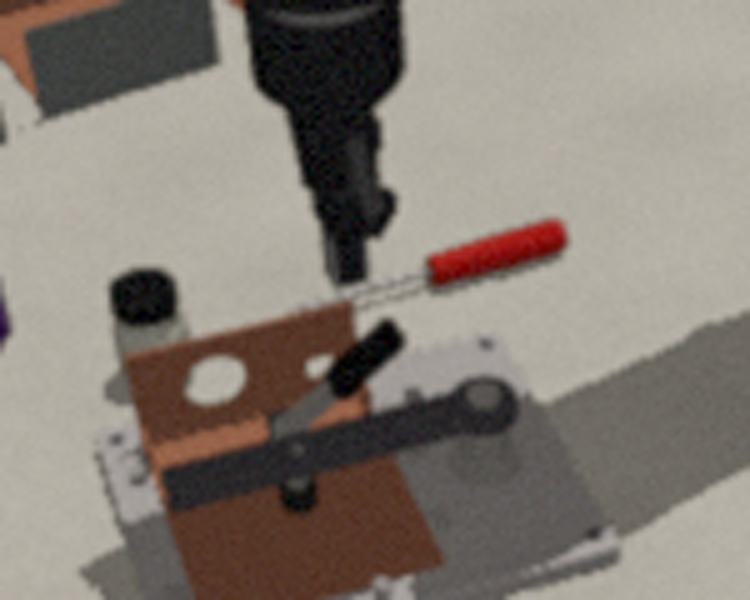

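The scene crop shows the shut finger (347,280) above the raised grip, which runs from (350,385) to (395,335). I'll check the grip's position with a ray, and the finger's as a reference.

Run:
```python
from h import *
r=R.from_euler("z",-.228); o=[489,-41,0]
for n,P in dict(leverend=[61,0,140],pivot=[0,0,68],strapend=[190,0,68],grip0=[115-21,0,110]).items():
    q=px("scene",r.apply(P)+o); print(n,(q-[220,120])*5)
q=px("scene",get_obs()["tool_pos"]); print("tcp",(q-[220,120])*5)
```

```text
leverend [370.46036104 326.34312244]
pivot [477.17524035 393.80217807]
strapend [158.17071313 482.1609878 ]
grip0 [317.2351149  382.18637154]
tcp [343.68238299 276.55061266]
```

```bash
python3 -m inch '[{"ax":0,"ay":0,"az":0,"tx":-0.03,"ty":-0.02,"tz":0,"fingers":-1},{"ax":0,"ay":0,"az":0,"tx":0,"ty":0,"tz":0.15,"fingers":-1},{"ax":0,"ay":0,"az":0,"tx":0,"ty":0,"tz":0.08,"fingers":-1},{"ax":0,"ay":0,"az":0,"tx":-0.005,"ty":0,"tz":0.04,"fingers":-1},{"ax":0,"ay":0,"az":0,"tx":-0.01,"ty":0,"tz":0.04,"fingers":-1},{"ax":0,"ay":0,"az":0,"tx":-0.01,"ty":0,"tz":0.04,"fingers":-1},{"ax":0,"ay":0,"az":0,"tx":0,"ty":0,"tz":0,"fingers":-1}]'
python3 -m inch '[{"ax":0,"ay":0,"az":0,"tx":-0.015,"ty":0,"tz":0.04,"fingers":-1},{"ax":0,"ay":0,"az":0,"tx":-0.015,"ty":0,"tz":0.04,"fingers":-1},{"ax":0,"ay":0,"az":0,"tx":0,"ty":0,"tz":0,"fingers":-1}]'
```

```text
clock: 9.0
tool_pos: [551.0, -55.7, 123.1]
ee_rot: [-3.142, 0.0, -0.228]
force: [-0.2, 0.5, 0.1]
grip_width: -0.0
gripper_force: 0.0
clock: 9.3
tool_pos: [546.5, -54.7, 111.1]
ee_rot: [-3.142, 0.0, -0.228]
force: [0.2, 0.3, -0.1]
grip_width: -0.3
gripper_force: 0.0
```

There is no contact force yet at z 111, so I'll look.

Run:
```python
from h import *
p=get_obs()["tool_pos"]; r=R.from_euler("z",-.228); print("fix",r.inv().apply(p-[489,-41,0]))
b=capture("scene")[140:240,240:360]
b=cv2.resize(b,None,fx=6,fy=6,interpolation=cv2.INTER_CUBIC); b=cv2.convertScaleAbs(b,alpha=1.8,beta=20); cv2.imwrite("pics/c6.png",b)
```

```text
fix [ 59.07793917  -0.3283484  111.12381385]
```

View pics/c6.png

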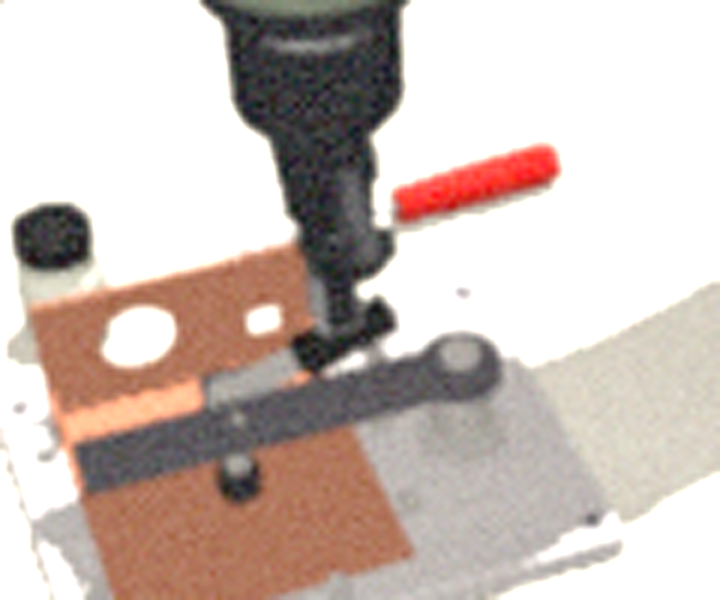

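The finger (345,320) is on the grip, and the lever is already more than half down. The strap hasn't moved. I'll continue down to the hard stop.

```bash
python3 -m inch '[{"ax":0,"ay":0,"az":0,"tx":-0.015,"ty":0,"tz":0.04,"fingers":-1},{"ax":0,"ay":0,"az":0,"tx":-0.015,"ty":0,"tz":0.04,"fingers":-1},{"ax":0,"ay":0,"az":0,"tx":0,"ty":0,"tz":0.02,"fingers":-1},{"ax":0,"ay":0,"az":0,"tx":0,"ty":0,"tz":0,"fingers":-1}]'
python3 -m inch '[{"ax":0,"ay":0,"az":0,"tx":0,"ty":0,"tz":0.015,"fingers":-1},{"ax":0,"ay":0,"az":0,"tx":0,"ty":0,"tz":0,"fingers":-1}]'
python3 -m inch '[{"ax":0,"ay":0,"az":0,"tx":0,"ty":0,"tz":0.01,"fingers":-1},{"ax":0,"ay":0,"az":0,"tx":0,"ty":0,"tz":0,"fingers":-1}]'
```

```text
clock: 9.75
tool_pos: [542.0, -53.7, 96.1]
ee_rot: [-3.142, 0.001, -0.228]
force: [-0.2, 0.5, 0.6]
grip_width: -0.0
gripper_force: 0.2
clock: 9.95
tool_pos: [542.0, -53.7, 94.0]
ee_rot: [-3.141, 0.001, -0.228]
force: [-2.7, 1.3, 3.7]
grip_width: -0.1
gripper_force: 1.6
clock: 10.15
tool_pos: [542.0, -53.7, 93.3]
ee_rot: [-3.141, 0.0, -0.228]
force: [-7.6, 1.8, 18.9]
grip_width: 0.1
gripper_force: 9.5
```

```bash
python3 -m inch '[{"ax":0,"ay":0,"az":0,"tx":0,"ty":0,"tz":0.01,"fingers":-1},{"ax":0,"ay":0,"az":0,"tx":0,"ty":0,"tz":0,"fingers":-1},{"ax":0,"ay":0,"az":0,"tx":0,"ty":0,"tz":0,"fingers":-1},{"ax":0,"ay":0,"az":0,"tx":0,"ty":0,"tz":0,"fingers":-1}]'
```

```text
clock: 10.55
tool_pos: [542.0, -53.7, 92.7]
ee_rot: [-3.141, -0.0, -0.228]
force: [-11.9, 2.6, 41.8]
grip_width: 0.0
gripper_force: 20.5
```

```bash
python3 -m inch '[{"ax":0,"ay":0,"az":0,"tx":0,"ty":0,"tz":-0.05,"fingers":-1},{"ax":0,"ay":0,"az":0,"tx":0,"ty":0,"tz":-0.25,"fingers":-1},{"ax":0,"ay":0,"az":0,"tx":0,"ty":0,"tz":-0.3,"fingers":-1},{"ax":0,"ay":0,"az":0,"tx":0,"ty":0,"tz":-0.3,"fingers":-1},{"ax":0,"ay":0,"az":0,"tx":0,"ty":0,"tz":0,"fingers":-1},{"ax":0,"ay":0,"az":0,"tx":0,"ty":0,"tz":0,"fingers":-1}]'
python3 - <<'E'
from h import *
b=capture("scene")[140:240,240:360]
b=cv2.resize(b,None,fx=6,fy=6,interpolation=cv2.INTER_CUBIC); b=cv2.convertScaleAbs(b,alpha=1.8,beta=20); cv2.imwrite("pics/c7.png",b)
E
```

```text
clock: 11.15
tool_pos: [542.6, -53.8, 226.7]
ee_rot: [-3.141, -0.002, -0.228]
force: [-0.3, -0.4, -0.8]
grip_width: -0.1
gripper_force: 0.0
```

View pics/c7.png

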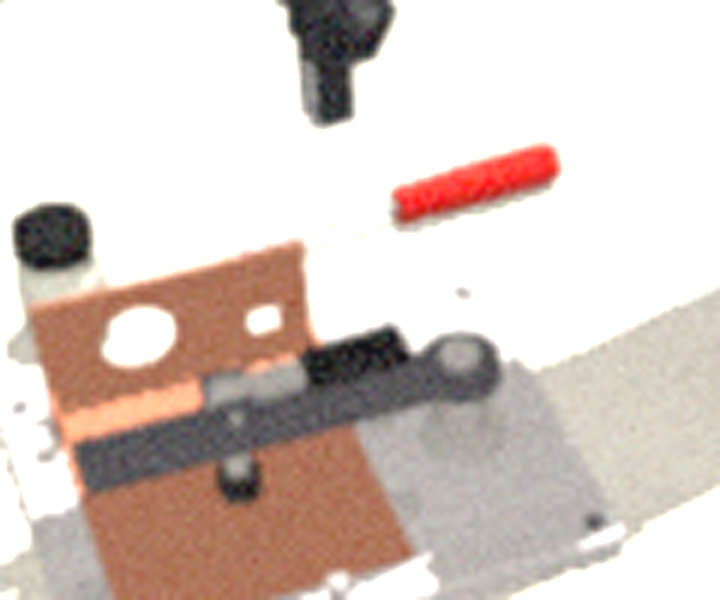

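The lever lies flat along the strap, with its grip at (355,355). The foot (240,480) is down on the chassis, nothing else has moved and the arm is clear.

```bash
python3 -c "
from plant import hand_in
print(hand_in())"
```

```text
the job is handed in; nothing more can be done
None
```

I handed the job in at about 11 s: the strap was pushed onto its stop first, then the lever was pushed down to its hard stop, and the last picture shows the foot on the chassis and nothing else moved; the hand-in returned no verdict.

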